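# Slide the running disk drive aside and hold the cable box open

### The arm

A 7-joint arm with a two-finger parallel gripper is mounted at the origin on the work surface. World frame = base frame: x ahead of the robot, y to its left, z up, the work surface at z = 0. Lengths are in m, angles in rad, forces in N, time in s.
With the tool pointing down it reaches from about 0.425 to 0.875 m from the base axis. Payload 4.7 kg.
Tool frame: the origin (TCP) lies midway between the tips of the shut fingers; the grasp point (between the pads) lies 19 mm behind it; z points along the fingers, y is the direction in which the jaws open and shut (so a half turn about z gives the same grasp; the last joint's range is limited). The gripper opens to 87 mm and grips with 3 to 60 N. Pads are 19 mm wide; open, the fingers measure 117 mm over their backs; the gripper's body (75 mm by 190 mm) begins 51 mm behind the grasp point.
Start: joints at [-1.114, 0.321, -0.07, 1.45, 0.023, 1.371, -0.057], TCP at [0.279, 0.587, 0.199] pointing down, gripper open.
Joint ranges: [-2.86, 2.86], [-0.3, 2.09], [-1.38, 1.24], [0.06, 2.45], [-1.56, 4.7], [0.09, 2.05], [-2.69, 2.69]. Speed limits (rad/s): [2.57, 2.57, 3.14, 3.14, 3.14, 3.14, 3.14].

### API

Orientations are given as a rotation vector (axis times angle).
In Python, from bench import monitor, eyes, order gives the robot as it stands. The module is installed in compiled form; this text tells all that it offers.
- The arm moves only by the shell command python3 -m pendant 'ROWS' [FORCE]. ROWS is JSON, a list of rows, each a list of 3 entries, a list of its own where there are three numbers: the turn, a rotation vector about the tool's x, y, z in degrees, then the shift along the tool's x, y, z in m, then the gripper command: -1 is fully open, 1 is shut, values between are in proportion. In form: [[[rx, ry, rz], [tx, ty, tz], hand], ...]. A call has 1 to 8 rows; each row shifts and turns the commanded pose from where the row before left it, along the tool's axes as they then stand; what a row does not reach is not made up. A row lasts 1/8 s, in which the tool goes at most 62.5 mm and 10.7 degrees, less where a joint would pass 70% of its speed; a pose out of reach is approached as far as the arm can. A call is refused whole if a number of a shift passes 0.0625 or a number of a turn 10.7, either way. A call with a gripper value outside its range is refused whole. The fingers move at their own pace and stop on an object; FORCE is the grip in N (left out, the last holds). Time passes only in rows, so rows that do not move let the fingers close. It gives the time, the measured TCP pose, the force and the opening at its end, in the units of the state.
- monitor.get_state(): the state, without advancing time (a new reading comes with each control period).
- eyes.get_image(name): name is "scene" or "side" or "wrist"; returns a dict with "color" (480x640x3 uint8, red, green, blue), "range_z" (480x640 float32, m along the optical axis (not along the pixel's ray), 0 where there is no reading), "fx", "fy", "cx", "cy" (pixels), "world_to_cam" (4x4, takes a point from world to camera coordinates). Camera axes: x right, y up, looking along -z (the intrinsics and any distortion apply to the point x, -y, -z); pixel columns grow to the right and rows downward; lengths in m; the calibration is good to about 2 mm. A picture is of the moment at which its call begins.
- order.close_job(): hands the job in, once; it reports no verdict.
The state is a dict: "time": time; "joint_positions": joint angles; "qd": joint speeds; "joint_torque": joint torques, N m; "position": TCP position; "tool_rot": TCP orientation; "ft_force": force on the tool from outside, world axes, zero at the start; "torque": the same for the moment, N m; "grip_width": opening from 0.0 (shut) to 1.0 (fully open).
Only numpy, scipy, OpenCV 4.12 (cv2) and the standard library are available. Lean on these libraries where they do the work, as an engineer would, in place of code of your own. Each camera call takes 0.05 s, during which the arm holds its last target.

### The job

The running disk drive stands in front of the cable box's handle: slide it upright across the cabinet top, without lifting or tipping it, into the empty taped outline, square with it. Then take the steel handle of the cable box and raise the lid, which falls shut by itself, to 60 degrees open, and finish while still holding it there. Leave the router, the network switch and the power adapter where they are.

Things in the scene. Friction and masses are not known exactly. Their poses are not given: they have to be found in the camera images.
- drive_center (a point): centre of the disk drive, half-way up: a silver metal case standing upright on a rubber foot, 110 long (its x), 46 thick (its y), 130 high, loose, 0.5 to 0.9 kg. 65 above the cabinet top while it stands there; z up. It starts in one of two taped outlines, in front of the box's handle. Running: never raise it by 8 mm or tip it by 8 degrees.
- new_place: the empty taped outline, to the left or right of the other: white tape 12 wide flat on the cabinet top, nothing to bump into; inside 134 along its x by 74 along its y. Origin at its centre on the surface. The drive is to stand inside it, long side along the outline's x (either way round).
- lid (a joint): opening angle of the cable box's lid in rad: 0 shut, growing as the front edge rises; range 0 to 1.9. Free hinge, no spring or stay: the lid (0.35 to 0.65 kg) falls shut by its own weight from any angle below about 90 degrees. 60 degrees is 1.047.
- lid_handle (a point): middle of the lid's handle: a round steel bar, 10 in diameter, 140 long, parallel to the hinge (its y), on a strut at each end 50 in front of the lid's front edge, in the lid's plane. x points to the hinge, z is the lid's upper normal. Lid shut: 83 above the cabinet top, 50 in front of the box. Pinch it from above, a finger before and behind; it turns in the grip as the lid rises.
- lid_hinge (a point): middle of the lid's hinge line, on the top far edge of the cable box, 80 above the cabinet top; its y axis lies along the hinge. The handle bar's centre is 200 from it. The box is grey painted steel, 150 deep by 260 wide by 80 high, fixed to the cabinet top; its lid is 6 thick.
- router: centre of the underside of the white router, 130 by 100 by 30 with two upright aerials up to 120 high at its far edge, loose; a bystander. It stands beside the drive on the other side from the empty outline.
- adapter: centre of the underside of the black power adapter, 110 by 50 by 32, loose, left of the cable box; a bystander
- switch: centre of the underside of the small blue metal network switch, 100 by 90 by 28, loose, right of the cable box; a bystander
Things that resemble listed ones, but are neither listed nor needed, are in the scene too. Of the things shaped like the part that bears drive_center, the aluminium one is meant.

How it is judged:
By the outcome, as a careful person would: the job done as asked, in the order asked, and still so for the second after the job is handed in, while the arm keeps its last pose, push and grip.
It also fails if it takes over 53 s, if anything falls off the work surface, if the arm or the gripper's body presses on something with over 40 N, if the wrist force passes 120 N, or if a joint passes its speed limit or range.

## Working session

There is one attempt and no reset: what is moved stays moved. The work goes in short steps, Python scripts to look and compute and a shell command to move; the robot and the scene stay as the last step left them, time stands still between calls to the robot, and variables do not carry over. Pictures are saved under pics/ and viewed, and the job is handed in when it is done.

```bash
mkdir -p pics; ls; python3 - <<'E'
from bench import monitor, eyes
import cv2,numpy as np
s=monitor.get_state()
for k in s: print(k,np.round(s[k],3))
for n in("scene","side","wrist"):
    im=eyes.get_image(n); cv2.imwrite(f"pics/{n}0.png",im["color"][:,:,::-1]); np.savez(f"{n}0.npz",**im)
    print(n,im["fx"],im["fy"],im["cx"],im["cy"],[k for k in im]); print(np.round(im["world_to_cam"],3))
E
```

```text
pics
time 0.0
joint_positions [-1.114  0.322 -0.07   1.452  0.023  1.371 -0.057]
qd [ 0.     0.001 -0.002  0.     0.    -0.001  0.001]
joint_torque [ 0.0000e+00 -4.9128e+01 -4.0400e-01 -3.1253e+01 -6.4000e-02  4.4000e-02
  0.0000e+00]
position [0.278 0.587 0.198]
tool_rot [-6.900e-01 -3.065e+00  3.000e-03]
ft_force [-0.046 -0.188  0.677]
torque [0.029 0.021 0.009]
grip_width 0.998
scene 603.5813997534831 603.5813997534831 324.90332538773714 238.6979132019247 ['color', 'range_z', 'fx', 'fy', 'cx', 'cy', 'world_to_cam']
[[-0.37   0.929 -0.003  0.146]
 [-0.737 -0.292  0.61   0.371]
 [ 0.565  0.228  0.793 -1.677]
 [ 0.     0.     0.     1.   ]]
side 454.22491452663127 454.22491452663127 317.5308647835658 231.23822036059377 ['color', 'range_z', 'fx', 'fy', 'cx', 'cy', 'world_to_cam']
[[ 0.676 -0.737 -0.01  -0.366]
 [ 0.513  0.462  0.724 -0.369]
 [-0.528 -0.494  0.69  -0.53 ]
 [ 0.     0.     0.     1.   ]]
wrist 330.8813394553675 330.8813394553675 322.2260529139808 244.44310149988573 ['color', 'range_z', 'fx', 'fy', 'cx', 'cy', 'world_to_cam']
[[ 0.429  0.903 -0.002 -0.65 ]
 [-0.869  0.412 -0.275  0.033]
 [-0.248  0.119  0.961 -0.391]
 [ 0.     0.     0.     1.   ]]
```

View pics/scene0.png

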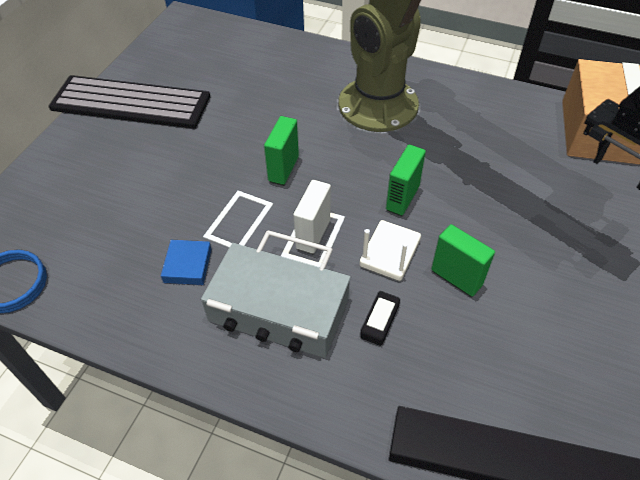

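View pics/side0.png

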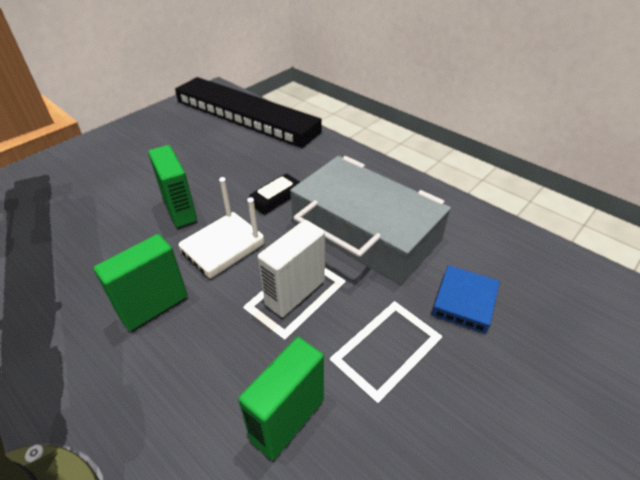

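View pics/wrist0.png

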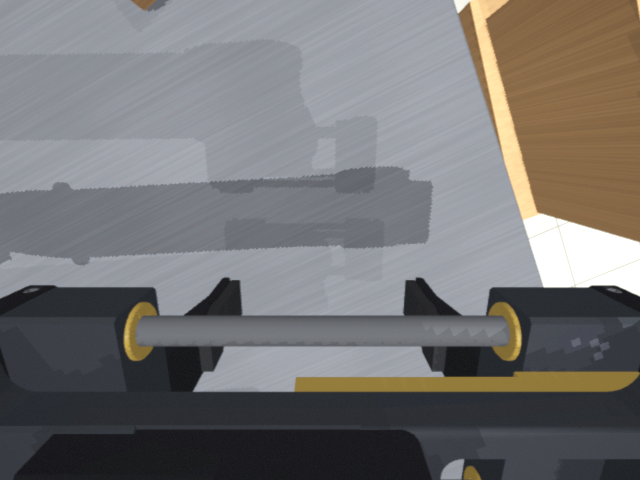

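The silver drive stands at scene (312,215) and the empty outline is at scene (238,220), to the robot's right. The box is at (278,295), with its handle bar at (300,240). Next I'll measure these.

```bash
cat > h.py <<'E'
import numpy as np,cv2
def cloud(d):
    z=d["range_z"]; v,u=np.mgrid[:480,:640]
    x=(u-d["cx"])/d["fx"]*z; y=-(v-d["cy"])/d["fy"]*z
    P=np.stack([x,y,-z],-1); T=np.linalg.inv(d["world_to_cam"])
    return P@T[:3,:3].T+T[:3,3]
def ray(d,uv,h):
    T=np.linalg.inv(d["world_to_cam"]); uv=np.atleast_2d(np.asarray(uv,float))
    D=np.c_[(uv[:,0]-d["cx"])/d["fx"],-(uv[:,1]-d["cy"])/d["fy"],-np.ones(len(uv))]@T[:3,:3].T
    o=T[:3,3]; return o+D*((h-o[2])/D[:,2])[:,None]
def rect(P):
    c,s,a=cv2.minAreaRect((P[:,:2]*1000).astype(np.float32)); 
    if s[0]<s[1]: s=s[::-1]; a-=90
    return np.round(c,1),np.round(s,1),round(((a+90)%180)-90,2)
E
python3 - <<'E'
from h import *
for n in("scene","side"):
    d=dict(np.load(n+"0.npz")); P=cloud(d); C=d["color"].astype(int); Z=P[...,2]
    ok=d["range_z"]>0
    sat=C.max(-1)-C.min(-1); R=(P[...,0]>.3)&(P[...,0]<1.1)&(abs(P[...,1])<.45)&ok
    def comps(m,nm,minn=60):
        k,l,st,ce=cv2.connectedComponentsWithStats(m.astype(np.uint8))
        for i in range(1,k):
            if st[i,4]>minn:
                q=P[l==i]; print(n,nm,st[i,4],np.round(ce[i]),rect(q),"z",np.round(np.percentile(q[:,2],[5,50,95])*1000,1))
    br=(C.min(-1)>150)&(sat<40)
    comps(R&br&(Z<.008),"tape"); comps(R&(Z>.122)&(Z<.14),"z130",40)
    comps(R&(Z>.074)&(Z<.092)&(sat<40),"z83",40)
    comps(R&(Z>.02)&(Z<.036),"z30",60)
E
```

```text
scene tape 855 [238. 218.] (array([ 511.7, -173.2]), array([164.3, 102.9]), -3.67) z [-1.3  2.6  6.4]
scene tape 245 [335. 228.] (array([458.3,  50.8]), array([105.9,  34.1]), 15.69) z [-1.7  2.6  6.4]
scene tape 296 [300. 256.] (array([548.7,   7.5]), array([93.3, 48.3]), -87.99) z [-1.   2.7  6.4]
scene tape 61 [248. 444.] (array([ 778.2, -102.1]), array([53.6, 17. ]), -83.65) z [-762.1 -749.6 -741.8]
scene tape 75 [268. 451.] (array([779.3, -37.8]), array([65.4, 20.4]), 86.11) z [-755.9 -748.2 -740.2]
scene tape 624 [129. 472.] (array([ 997.3, -371.1]), array([157.9,  65.8]), -89.33) z [-755.8 -748.  -740.6]
scene z130 527 [278. 137.] (array([ 342.3, -139.6]), array([84.4, 47. ]), 3.14) z [124.6 131.1 134.7]
scene z130 488 [403. 169.] (array([333.7, 163.6]), array([68.1, 47.3]), -4.73) z [124.7 130.9 135. ]
scene z130 874 [311. 201.] (array([493. ,   8.2]), array([112.6,  47. ]), 1.03) z [125.5 131.  134.5]
scene z130 1091 [466. 245.] (array([487.4, 343.3]), array([111.5,  50.2]), 70.88) z [124.9 130.8 134.3]
scene z83 183 [312. 224.] (array([503.3,  27.3]), array([111.8,  41. ]),
[... 2590 characters left out ...]
.1 35. ]
side z30 2698 [220. 243.] (array([477.4, 189.5]), array([130.3, 102.1]), -3.49) z [23.5 29.5 31.4]
side z30 149 [332. 234.] (array([626.8,  47. ]), array([140.5,   4.3]), -87.83) z [28.9 32.7 35.5]
side z30 437 [400. 260.] (array([ 689.7, -101.5]), array([172.2,  74. ]), -26.76) z [21.  28.  35.1]
side z30 2684 [467. 296.] (array([ 673.8, -217.9]), array([103.7,  90. ]), 17.79) z [24.9 27.5 29.3]
side z30 368 [294. 296.] (array([485.5,  -9.2]), array([114.4,  40.6]), -21.23) z [20.7 28.  35.2]
side z30 242 [169. 299.] (array([331.9, 143.2]), array([63.8,  6.2]), -2.98) z [21.  28.  35.4]
side z30 224 [304. 417.] (array([ 340.3, -161.5]), array([80.5,  1.6]), 3.91) z [20.5 28.  35.3]
```

```bash
python3 - <<'E'
from h import *
d0={}
for n in("scene","side"):
    d=dict(np.load(n+"0.npz")); P=cloud(d); C=d["color"].astype(int); Z=P[...,2]
    sat=C.max(-1)-C.min(-1)
    def outer(m,h,seed,nm):
        k,l,st,ce=cv2.connectedComponentsWithStats(m.astype(np.uint8)); i=l[seed[1],seed[0]] if seed is not None else 1+np.argmax(st[1:,4])
        mm=(l==i).astype(np.uint8); c=max(cv2.findContours(mm,cv2.RETR_EXTERNAL,cv2.CHAIN_APPROX_NONE)[0],key=cv2.contourArea)[:,0]
        print(n,nm,rect(ray(d,c,h)))
        return mm
    w=(C.min(-1)>150)&(sat<40)
    near=(abs(P[...,0]-.515)<.12)&(abs(P[...,1]+.172)<.075)
    outer(w&near&(Z<.02),0,None,"tape(158x98)")
    near=(abs(P[...,0]-.493)<.08)&(abs(P[...,1]-.009)<.05)
    outer(near&(Z>.12)&(Z<.14),.13,None,"drive(110x46)")
    outer((Z>.074)&(Z<.093)&(P[...,0]>.56)&(P[...,0]<.9)&(abs(P[...,1])<.25),.086,None,"lid")
    # handle bar: bright thin points z~83 front of box
    m=(Z>.07)&(Z<.097)&(P[...,0]>.555)&(P[...,0]<.61)&(abs(P[...,1])<.12)
    v,u=np.nonzero(m); q=ray(d,np.c_[u,v],.086); 
    f=q[:,0]<np.percentile(q[:,0],1)+.016
    print(n,"bar",rect(q),len(q), rect(q[f]))
    # lid proper
    m=(Z>.078)&(Z<.093)&(P[...,0]>.635)&(P[...,0]<.9)&(abs(P[...,1])<.25); c=max(cv2.findContours(m.astype(np.uint8),0,1)[0],key=cv2.contourArea)[:,0]
    print(n,"lidface",rect(ray(d,c,.086)))
E
```

```text
scene tape(158x98) (array([ 510.4, -174.4]), array([160.7, 101. ]), -3.54)
scene drive(110x46) (array([496.5,  10.4]), array([117.4,  48.5]), 0.89)
scene lid (array([676.9,  15.3]), array([264.4, 213.7]), -87.45)
scene bar (array([588.3,  11.4]), array([150.9,  41.4]), 89.77) 421 (array([576.2,  11. ]), array([150. ,  16.2]), -89.76)
scene lidface (array([706.1,  16.5]), array([264.2, 155.1]), -87.48)
side tape(158x98) (array([ 516.3, -170.9]), array([161.5, 101. ]), -3.48)
side drive(110x46) (array([489.5,   5. ]), array([112.7,  50.5]), 0.84)
side lid (array([676.9,  15.2]), array([265.8, 215.8]), -87.44)
side bar (array([588.8,  12.1]), array([151.4,  45.2]), 89.85) 455 (array([575.1,  11.5]), array([150.2,  17.5]), 89.98)
side lidface (array([706.1,  17.2]), array([264.7, 157.8]), -87.6)
```

```bash
python3 -m pendant '[[[0,0,-5],[0,0,-0.05],-1],[[0,0,-5],[0,0,-0.05],-1]]' 30
```

```text
time: 0.4
position: [0.2782, 0.5867, 0.2996]
tool_rot: [-0.415, -3.113, 0.003]
ft_force: [0.6, 0.3, 0.5]
grip_width: 1.002
```

```bash
cat > plan.py <<'E'
import sys,numpy as np
from scipy.spatial.transform import Rotation as R
from bench import monitor
# usage: plan x y z yawOfToolY(deg) : tool-down target; shift expressed in tool axes now and after turn
s=monitor.get_state(); x,y,z,a=map(float,sys.argv[1:5])
R0=R.from_rotvec(s["tool_rot"]); A=np.radians(a)
ty=np.array([np.cos(A),np.sin(A),0]); tz=np.array([0,0,-1.]); tx=np.cross(ty,tz)
R1=R.from_matrix(np.c_[tx,ty,tz]); d=np.array([x,y,z])-s["position"]
print("t",s["time"],"pos",np.round(s["position"],4),"f",np.round(s["ft_force"],1),"w",round(float(s["grip_width"]),3))
print("turn",np.round(np.degrees((R0.inv()*R1).as_rotvec()),2),"shift(now axes)",np.round(R0.inv().apply(d),4),"shift(after turn)",np.round(R1.inv().apply(d),4))
E
python3 plan.py 0.493 0.0085 0.30 90.9
```

```text
t 0.4 pos [0.2782 0.5867 0.2996] f [0.6 0.3 0.5] w 1.002
turn [ -0.12  -0.04 -16.1 ] shift(now axes) [-0.3589 -0.5017  0.0006] shift(after turn) [-2.056e-01 -5.815e-01 -4.000e-04]
```

```bash
python3 -m pendant '[[[0,0,-8],[0,0,0],-1],[[0,0,-8],[0,0,0],-1],[[0,0,0],[-0.017,-0.048,0],-1],[[0,0,0],[-0.017,-0.048,0],-1],[[0,0,0],[-0.017,-0.048,0],-1],[[0,0,0],[-0.017,-0.048,0],-1],[[0,0,0],[-0.017,-0.048,0],-1],[[0,0,0],[-0.017,-0.048,0],-1]]'
python3 -m pendant '[[[0,0,0],[-0.017,-0.048,0],-1],[[0,0,0],[-0.017,-0.048,0],-1],[[0,0,0],[-0.017,-0.048,0],-1],[[0,0,0],[-0.017,-0.048,0],-1],[[0,0,0],[-0.017,-0.048,0],-1],[[0,0,0],[0,0,0],-1]]'
python3 plan.py 0.493 0.0085 0.071 90.9
```

```text
time: 1.4
position: [0.384, 0.2986, 0.2993]
tool_rot: [-0.017, 3.142, 0.0]
ft_force: [0.6, -0.1, -0.0]
grip_width: 0.998
time: 2.15
position: [0.4721, 0.0566, 0.2995]
tool_rot: [-0.004, 3.141, -0.001]
ft_force: [-0.5, -0.3, -0.4]
grip_width: 1.0
t 2.15 pos [0.4721 0.0566 0.2995] f [-0.5 -0.3 -0.4] w 1.0
turn [-0.05  0.02 -0.75] shift(now axes) [-0.0207 -0.048   0.2285] shift(after turn) [-0.0201 -0.0485  0.2285]
```

Now moving over the drive, then a wrist picture to check the two side cameras' ±3 mm disagreement before I descend.

```bash
python3 -m pendant '[[[0,0,-0.8],[-0.01,-0.024,0],-1],[[0,0,0],[-0.01,-0.0245,0],-1],[[0,0,0],[0,0,0],-1]]'
python3 - <<'E'
from h import *
from bench import eyes
d=eyes.get_image("wrist"); cv2.imwrite("pics/wrist1.png",d["color"][:,:,::-1]); np.savez("wrist1.npz",**d)
P=cloud(d); Z=P[...,2]
m=(Z>.122)&(Z<.138)&(abs(P[...,0]-.49)<.09)&(abs(P[...,1])<.06)&(d["range_z"]>0.1)
c=max(cv2.findContours(m.astype(np.uint8),0,1)[0],key=cv2.contourArea)[:,0]; print(rect(P[m]),rect(ray(d,c,.13)),m.sum())
C=d["color"].astype(int); w=(C.min(-1)>140)&(C.max(-1)-C.min(-1)<40)&(Z<.01)&(Z>-.01)&(abs(P[...,0]-.515)<.11)&(P[...,1]<-.09)
v,u=np.nonzero(w); print(w.sum(),rect(ray(d,np.c_[u,v],0)) if w.sum() else 0)
E
```

```text
time: 2.52
position: [0.4923, 0.0123, 0.2992]
tool_rot: [0.035, -3.141, 0.0]
ft_force: [-0.2, 0.1, -0.0]
grip_width: 0.999
(array([493.4,   9.7]), array([110.2,  45.9]), 0.53) (array([492.2,   9.8]), array([108.2,  45.2]), 0.38) 4017
3044 (array([ 514.3, -173. ]), array([160.9, 101.2]), -3.61)
```

View pics/wrist1.png

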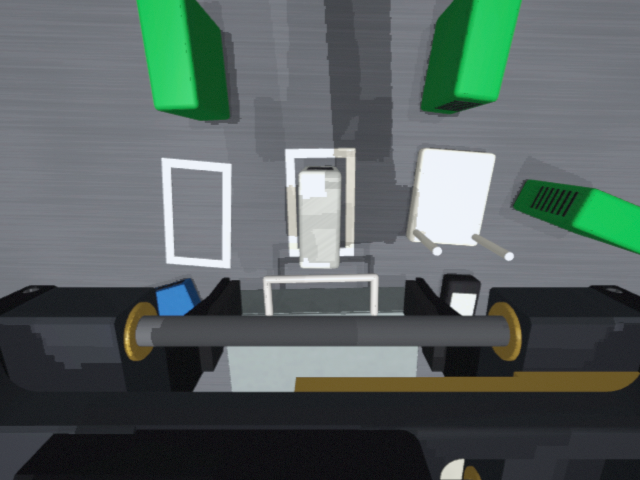

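The wrist view agrees: the drive's top is at (320,215) → (0.493, 0.009), and the empty outline at (196,212) → (0.514, −0.173) with a yaw of −3.6°. Now descending around the drive.

```bash
python3 plan.py 0.493 0.009 0.071 90.6; python3 -m pendant '[[[0,0,0.3],[0,-0.001,0.05],-1],[[0,0,0],[0,0,0.05],-1],[[0,0,0],[0,0,0.04],-1],[[0,0,0],[0,0,0.02],-1],[[0,0,0],[0,0,0],-1]]' 25;python3 plan.py 0.493 0.009 0.071 90.6
```

```text
t 2.575 pos [0.492  0.0139 0.2992] f [ 0.  -0.4  0.5] w 1.002
turn [ 0.03 -0.04  0.81] shift(now axes) [-0.0011 -0.0051  0.2282] shift(after turn) [-0.001  -0.0049  0.2282]
time: 3.2
position: [0.4904, 0.0139, 0.1379]
tool_rot: [0.035, -3.138, 0.0]
ft_force: [0.7, -0.3, -0.3]
grip_width: 1.001
t 3.2 pos [0.4904 0.0139 0.1379] f [ 0.7 -0.3 -0.3] w 1.001
turn [-0.   -0.22  0.66] shift(now axes) [-0.0027 -0.005   0.0668] shift(after turn) [-0.0025 -0.005   0.0669]
```

```bash
python3 -m pendant '[[[0,0,0.6],[-0.0025,-0.005,0],-1],[[0,0,0],[0,0,0.022],-1],[[0,0,0],[0,0,0.022],-1],[[0,0,0],[0,0,0.022],-1],[[0,0,0],[0,0,0],-1],[[0,0,0],[0,0,0],-1]]';python3 plan.py 0.493 0.009 0.071 90.6
```

```text
time: 3.95
position: [0.4961, 0.0074, 0.075]
tool_rot: [-0.014, 3.139, 0.001]
ft_force: [0.5, -0.5, -0.3]
grip_width: 1.004
t 3.95 pos [0.4961 0.0074 0.075 ] f [ 0.5 -0.5 -0.3] w 1.004
turn [ 0.03  0.14 -0.08] shift(now axes) [0.0031 0.0016 0.004 ] shift(after turn) [0.0031 0.0016 0.004 ]
```

```bash
python3 -m pendant '[[[0,0,0],[0.002,0.0016,0.003],-1],[[0,0,0],[0,0,0],0],[[0,0,0],[0,0,0],0.1],[[0,0,0],[0,0,0],0.3],[[0,0,0],[0,0,0],1],[[0,0,0],[0,0,0],1],[[0,0,0],[0,0,0],1],[[0,0,0],[0,0,0],1]]' 25;python3 plan.py 0.514 -0.173 0.072 86.45
```

```text
time: 4.95
position: [0.4929, 0.0089, 0.0705]
tool_rot: [-0.015, 3.141, 0.0]
ft_force: [-0.6, 0.2, 0.1]
grip_width: 0.527
t 4.95 pos [0.4929 0.0089 0.0705] f [-0.6  0.2  0.1] w 0.527
turn [0.   0.01 4.08] shift(now axes) [-0.0194 -0.1821 -0.0015] shift(after turn) [-0.0324 -0.1802 -0.0015]
```

```bash
python3 -m pendant '[[[0,0,0],[-0.001,-0.005,0],1],[[0,0,0],[-0.0012,-0.011,0],1],[[0,0,0],[-0.0012,-0.011,0],1],[[0,0,0],[0,0,0],1]]';python3 plan.py 0.514 -0.173 0.0705 86.45
```

```text
time: 5.45
position: [0.4967, -0.0207, 0.0704]
tool_rot: [-0.011, 3.141, -0.004]
ft_force: [0.6, -1.2, -2.2]
grip_width: 0.526
t 5.45 pos [ 0.4967 -0.0207  0.0704] f [ 0.6 -1.2 -2.2] w 0.526
turn [-0.14  0.04  3.96] shift(now axes) [-0.0162 -0.1524  0.0003] shift(after turn) [-2.670e-02 -1.509e-01 -1.000e-04]
```

```bash
python3 -m pendant '[[[0,0,0.5],[-0.002,-0.013,0],1],[[0,0,0.5],[-0.002,-0.014,0],1],[[0,0,0.5],[-0.002,-0.014,0],1],[[0,0,0.5],[-0.002,-0.014,0],1],[[0,0,0.5],[-0.002,-0.014,0],1],[[0,0,0.5],[-0.002,-0.014,0],1],[[0,0,0.5],[-0.002,-0.014,0],1],[[0,0,0],[0,0,0],1]]';python3 plan.py 0.514 -0.173 0.0705 86.45
```

```text
time: 6.45
position: [0.5086, -0.1191, 0.0703]
tool_rot: [0.086, 3.14, -0.006]
ft_force: [1.0, -3.5, -2.9]
grip_width: 0.527
t 6.45 pos [ 0.5086 -0.1191  0.0703] f [ 1.  -3.5 -2.9] w 0.527
turn [-0.23  0.02  0.43] shift(now axes) [-0.0083 -0.0535  0.    ] shift(after turn) [-0.0087 -0.0534 -0.0002]
```

```bash
python3 - <<'E'
from h import *
from bench import eyes
d=eyes.get_image("side"); cv2.imwrite("pics/side2.png",d["color"][:,:,::-1])
E
```

```text
(no output)
```

View pics/side2.png

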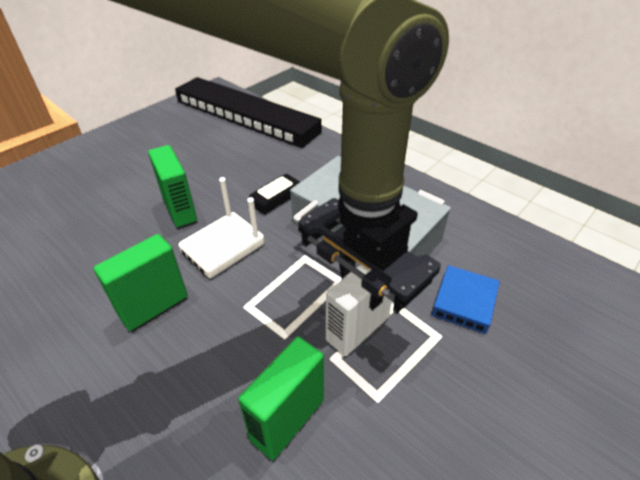

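The drive stands upright in the grip at (360,310), half way into the empty outline. Sliding on.

```bash
python3 -m pendant '[[[0,0,0.2],[-0.002,-0.012,0],1],[[0,0,0.2],[-0.002,-0.012,0],1],[[0,0,0],[-0.002,-0.012,0],1],[[0,0,0],[-0.0015,-0.010,0],1],[[0,0,0],[0,0,0],1],[[0,0,0],[0,0,0],1]]';python3 plan.py 0.514 -0.173 0.0705 86.45
```

```text
time: 7.25
position: [0.5135, -0.1638, 0.0704]
tool_rot: [0.094, 3.14, -0.005]
ft_force: [0.6, -2.3, -2.6]
grip_width: 0.528
t 7.25 pos [ 0.5135 -0.1638  0.0704] f [ 0.6 -2.3 -2.6] w 0.528
turn [-0.17  0.02  0.13] shift(now axes) [-0.001  -0.0092 -0.0001] shift(after turn) [-0.0011 -0.0092 -0.0001]
```

```bash
python3 -m pendant '[[[0,0,0.1],[-0.0005,-0.005,0],1],[[0,0,0],[-0.0005,-0.0045,0],1],[[0,0,0],[0,0,0],1],[[0,0,0],[0,0,0],1]]';python3 plan.py 0.514 -0.173 0.0705 86.45
python3 - <<'E'
from h import *
from bench import eyes
for n in ("side","wrist","scene"):
    d=eyes.get_image(n); cv2.imwrite(f"pics/{n}3.png",d["color"][:,:,::-1])
E
```

```text
time: 7.75
position: [0.5143, -0.1712, 0.0704]
tool_rot: [0.095, 3.14, -0.0]
ft_force: [0.5, 2.4, -2.0]
grip_width: 0.524
t 7.75 pos [ 0.5143 -0.1712  0.0704] f [ 0.5  2.4 -2. ] w 0.524
turn [-0.01  0.02  0.09] shift(now axes) [ 0.0002 -0.0018 -0.0001] shift(after turn) [ 0.0002 -0.0018 -0.0001]
```

View pics/side3.png

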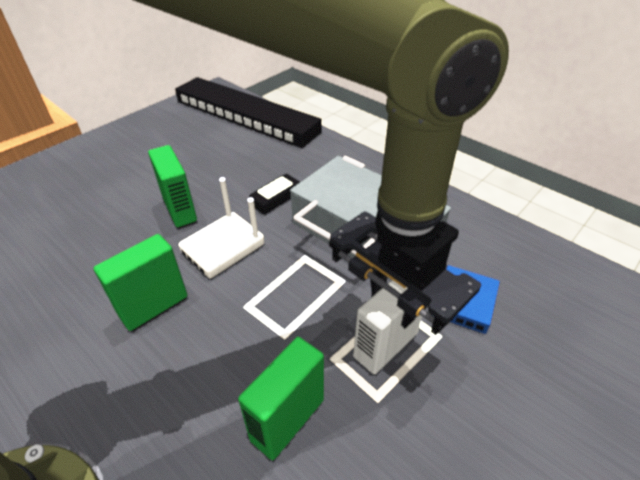

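View pics/wrist3.png

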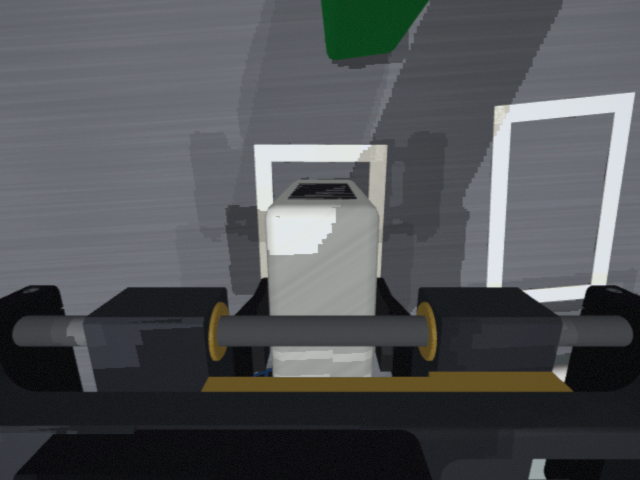

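The drive is centred in the outline and square with it: in the wrist view the tape spans columns 255–387 and the drive's top 268–378. Releasing and lifting straight up.

```bash
python3 -m pendant '[[[0,0,0],[0,-0.001,0],-0.1],[[0,0,0],[0,0,0],-0.2],[[0,0,0],[0,0,0],-0.5],[[0,0,0],[0,0,0],-0.8],[[0,0,0],[0,0,0],-0.8],[[0,0,0],[0,0,-0.02],-0.8],[[0,0,0],[0,0,-0.05],-0.8],[[0,0,0],[0,0,-0.05],-0.8]]'
python3 -m pendant '[[[0,0,0],[0,0,-0.05],-0.8],[[0,0,0],[0,0,-0.04],-0.8],[[0,0,0],[0,0,0],-0.8]]'
python3 plan.py 0.575 0.011 0.28 2.5
python3 - <<'E'
from h import *
from bench import eyes
d=eyes.get_image("wrist"); cv2.imwrite("pics/wrist4.png",d["color"][:,:,::-1])
P=cloud(d); Z=P[...,2]
m=(Z>.122)&(Z<.138)&(abs(P[...,0]-.514)<.09)&(abs(P[...,1]+.173)<.06)&(d["range_z"]>0.1)
print(rect(P[m]),m.sum())
C=d["color"].astype(int); w=(C.min(-1)>140)&(C.max(-1)-C.min(-1)<40)&(Z<.008)&(Z>-.01)&(abs(P[...,0]-.515)<.11)&(P[...,1]<-.09)
v,u=np.nonzero(w); print(w.sum(),rect(ray(d,np.c_[u,v],0)))
E
```

```text
time: 8.9
position: [0.5137, -0.1722, 0.1916]
tool_rot: [-0.095, -3.139, 0.0]
ft_force: [0.8, 0.3, -0.1]
grip_width: 0.902
time: 9.28
position: [0.5158, -0.1731, 0.2841]
tool_rot: [0.095, 3.133, -0.001]
ft_force: [-0.5, -0.5, -0.6]
grip_width: 0.901
t 9.275 pos [ 0.5158 -0.1731  0.2841] f [-0.5 -0.5 -0.6] w 0.901
turn [ 0.26  0.34 84.01] shift(now axes) [-0.0478  0.1873  0.0043] shift(after turn) [0.1813 0.0671 0.0041]
(array([ 513.8, -169.6]), array([108.3,  46. ]), -3.24) 4378
2624 (array([ 525.9, -173.5]), array([182.1, 100.2]), -3.5)
```

View pics/wrist4.png

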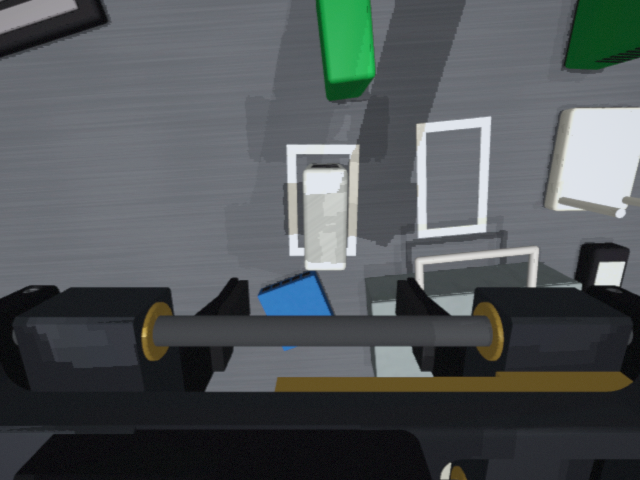

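The released drive stands upright inside the outline: centre (0.514, −0.170), yaw −3.2°, against −3.5° for the tape. Now the handle.

```bash
python3 -m pendant '[[[0,0,10.5],[0,0,0],0.08],[[0,0,10.5],[0,0,0],0.08],[[0,0,10.5],[0,0,0],0.08],[[0,0,10.5],[0,0,0],0.08],[[0,0,10.5],[0,0,0],0.08],[[0,0,10.5],[0,0,0],0.08],[[0,0,10.5],[0,0,0],0.08],[[0,0,10.5],[0,0,0],0.08]]'
python3 plan.py 0.575 0.011 0.28 2.5
```

```text
time: 10.32
position: [0.5132, -0.1719, 0.2787]
tool_rot: [-2.177, -2.262, 0.003]
ft_force: [0.7, 0.4, -0.0]
grip_width: 0.467
t 10.325 pos [ 0.5132 -0.1719  0.2787] f [ 0.7  0.4 -0. ] w 0.467
turn [-0.16 -0.02 -0.32] shift(now axes) [ 0.1805  0.0687 -0.0014] shift(after turn) [ 0.1801  0.0697 -0.0013]
```

```bash
python3 -m pendant '[[[0,0,-0.3],[0.036,0.014,0],0.08],[[0,0,0],[0.036,0.014,0],0.08],[[0,0,0],[0.036,0.014,0],0.08],[[0,0,0],[0.036,0.014,0],0.08],[[0,0,0],[0.036,0.014,0],0.08],[[0,0,0],[0,0,0],0.08],[[0,0,0],[0,0,0],0.08]]'
python3 plan.py 0.575 0.011 0.064 2.5
python3 - <<'E'
from h import *
from bench import eyes
d=eyes.get_image("wrist"); cv2.imwrite("pics/wrist5.png",d["color"][:,:,::-1])
P=cloud(d); Z=P[...,2]
m=(Z>.075)&(Z<.095)&(P[...,0]>.55)&(P[...,0]<.60)&(abs(P[...,1])<.1)&(d["range_z"]>0.1)
if m.sum(): print(rect(P[m]),m.sum())
E
```

```text
time: 11.2
position: [0.5746, 0.01, 0.2792]
tool_rot: [-2.166, -2.274, 0.004]
ft_force: [-0.5, -0.3, 0.2]
grip_width: 0.459
t 11.2 pos [0.5746 0.01   0.2792] f [-0.5 -0.3  0.2] w 0.459
turn [-0.13  0.07  0.29] shift(now axes) [0.0012 0.0009 0.2152] shift(after turn) [0.0009 0.0004 0.2152]
(array([588. ,  13.1]), array([148.1,  30.7]), -87.28) 1373
```

View pics/wrist5.png

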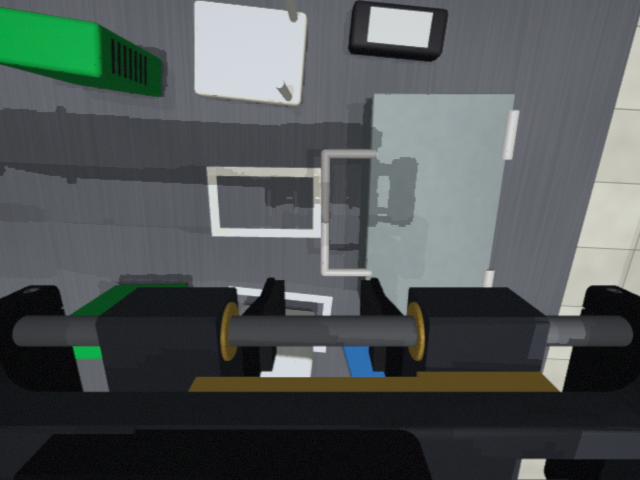

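```bash
python3 -m pendant '[[[0,0,0.2],[0.001,0.001,0.04],0.08],[[0,0,0],[0,0,0.05],0.08],[[0,0,0],[0,0,0.04],0.08],[[0,0,0],[0,0,0.02],0.08],[[0,0,0],[0,0,0],0.08],[[0,0,0],[0,0,0],0.08]]'
python3 plan.py 0.576 0.011 0.064 2.5
```

```text
time: 12.0
position: [0.5769, 0.0111, 0.1317]
tool_rot: [2.171, 2.269, 0.002]
ft_force: [0.2, -0.8, -0.1]
grip_width: 0.458
t 12.0 pos [0.5769 0.0111 0.1317] f [ 0.2 -0.8 -0.1] w 0.458
turn [ 0.1  -0.01  0.05] shift(now axes) [-0.0001 -0.001   0.0677] shift(after turn) [-0.0001 -0.0009  0.0677]
```

```bash
python3 -m pendant '[[[0,0,0],[0,0,0.022],0.08],[[0,0,0],[0,0,0.022],0.08],[[0,0,0],[0,0,0.022],0.08],[[0,0,0],[0,0,0],0.08],[[0,0,0],[0,0,0],0.08]]'
python3 plan.py 0.576 0.011 0.064 2.5
python3 - <<'E'
from h import *
from bench import eyes
for n in("scene","side"):
  d=eyes.get_image(n); cv2.imwrite(f"pics/{n}6.png",cv2.resize(d["color"][150:390,180:500,::-1],None,fx=2,fy=2))
E
```

```text
time: 12.62
position: [0.5775, 0.0119, 0.0662]
tool_rot: [2.169, 2.27, 0.003]
ft_force: [0.4, 0.2, -0.2]
grip_width: 0.461
t 12.625 pos [0.5775 0.0119 0.0662] f [ 0.4  0.2 -0.2] w 0.461
turn [ 0.15 -0.02  0.11] shift(now axes) [-0.0009 -0.0015  0.0022] shift(after turn) [-0.0009 -0.0015  0.0022]
```

View pics/side6.png

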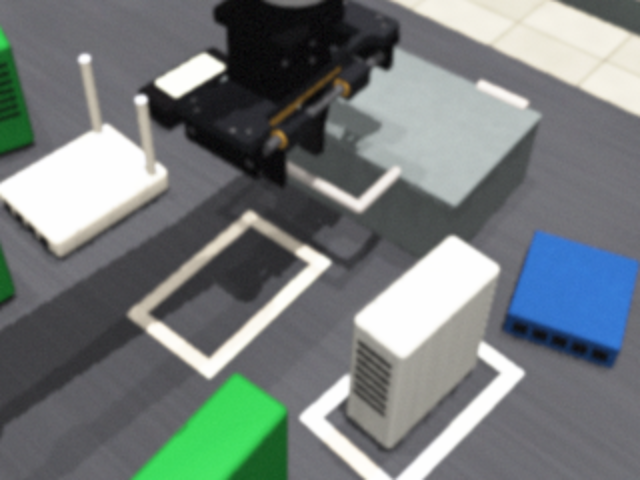

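View pics/scene6.png

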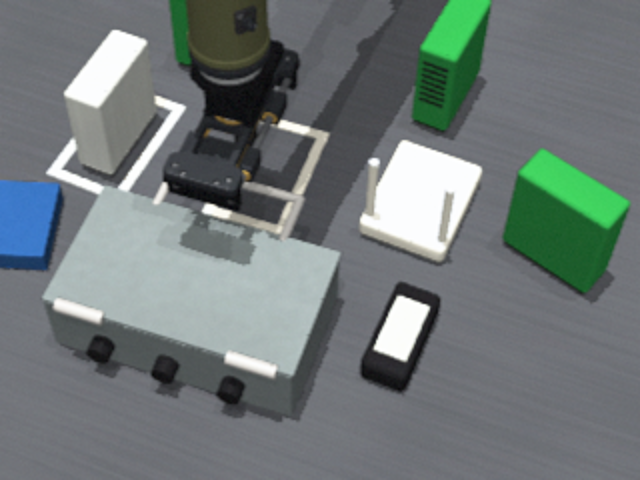

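The bar lies between the fingers and clear of the lid edge. The drive still stands centred in its outline. Closing on the bar.

```bash
python3 -m pendant '[[[0,0,0],[0,-0.001,0.002],0.08],[[0,0,0],[0,0,0],0.4],[[0,0,0],[0,0,0],0.7],[[0,0,0],[0,0,0],1],[[0,0,0],[0,0,0],1],[[0,0,0],[0,0,0],1]]' 25
python3 - <<'E'
from bench import monitor
import numpy as np
from scipy.spatial.transform import Rotation as R
s=monitor.get_state(); p=s["position"]; print(p,s["ft_force"],s["grip_width"]*87)
Rm=R.from_rotvec(s["tool_rot"])
h=p+Rm.apply([0,0,-.019]); hx=np.array([np.cos(np.radians(2.5)),np.sin(np.radians(2.5)),0])
print("bar",h); a0=np.arcsin(.003/.2); r=.2
prev=np.array([0,0,0.])
for deg in range(0,66,4 if 0 else 5):
    a=a0+np.radians(deg); d=hx*r*(np.cos(a0)-np.cos(a))+np.array([0,0,r*(np.sin(a)-np.sin(a0))])
    print(deg,"tool step",np.round(Rm.inv().apply(d-prev),4),"z",round(h[2]+d[2],4),"x",round(h[0]+d[0],4)); prev=d
E
```

```text
time: 13.48
position: [0.5771, 0.0121, 0.0644]
tool_rot: [2.168, 2.27, 0.004]
ft_force: [-0.7, 0.8, 12.8]
grip_width: 0.031
[0.57706666 0.01211407 0.06442229] [-0.67403925  0.80738797 12.75429448] 2.699169787988581
bar [0.57700048 0.01210294 0.08342217]
0 tool step [0. 0. 0.] z 0.0834 x 0.577
5 tool step [ 0.      0.0011 -0.0174] z 0.1008 x 0.578
10 tool step [ 0.      0.0026 -0.0173] z 0.1181 x 0.5806
15 tool step [-0.      0.0041 -0.017 ] z 0.1351 x 0.5846
20 tool step [-0.      0.0056 -0.0165] z 0.1516 x 0.5901
25 tool step [-0.     0.007 -0.016] z 0.1677 x 0.597
30 tool step [-0.      0.0083 -0.0153] z 0.183 x 0.6053
35 tool step [-0.      0.0096 -0.0145] z 0.1976 x 0.6149
40 tool step [-0.      0.0109 -0.0136] z 0.2113 x 0.6257
45 tool step [-0.      0.012  -0.0126] z 0.2239 x 0.6376
50 tool step [-0.      0.0131 -0.0115] z 0.2355 x 0.6507
55 tool step [-0.      0.014  -0.0104] z 0.246 x 0.6646
60 tool step [-0.      0.0149 -0.0091] z 0.2551 x 0.6795
65 tool step [-0.      0.0156 -0.0078] z 0.2629 x 0.6951
```

The width reads 2.7 mm with 12.8 N upward, where a held 10 mm bar should give about 10 mm. Looking.

```bash
python3 - <<'E'
from h import *
from bench import eyes
for n in("scene","side"):
  d=eyes.get_image(n); np.savez(f"{n}7.npz",**d); cv2.imwrite(f"pics/{n}7.png",cv2.resize(d["color"][180:330,220:420,::-1],None,fx=4,fy=4,interpolation=cv2.INTER_CUBIC))
E
```

```text
(no output)
```

View pics/side7.png

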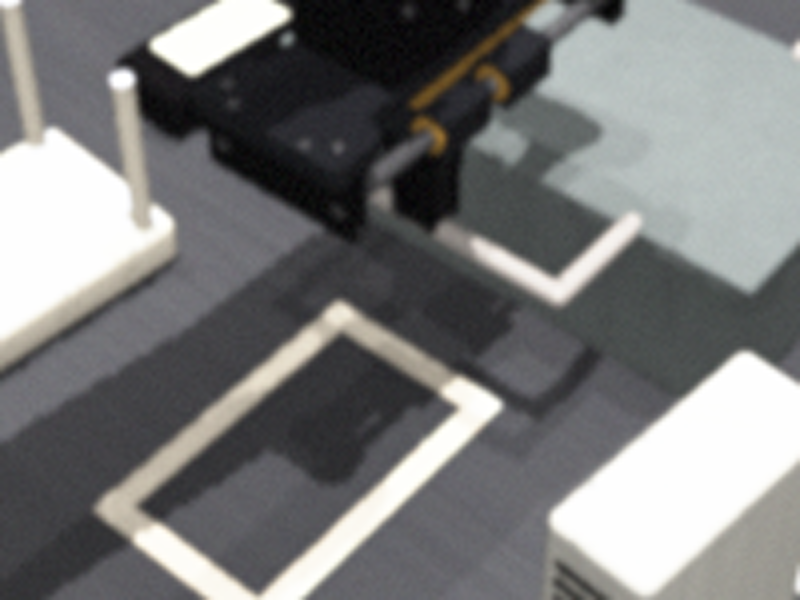

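View pics/scene7.png

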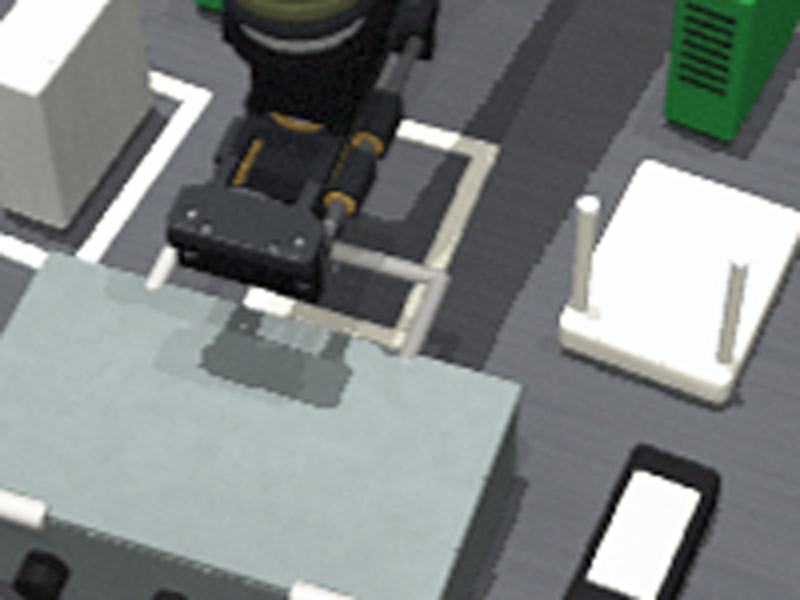

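```bash
python3 - <<'E'
from h import *
from bench import monitor
s=monitor.get_state(); p=np.array(s["position"]); print(p, s["grip_width"],s["joint_positions"])
for n,o in(("side",(220,180)),("scene",(220,180))):
    d=dict(np.load(n+"7.npz"))
    for q in(p,p+[0,0,.019],p+[-.01,0.0,0],[.576,.011,.083],[.579,-.059,.083],[.573,.081,.083]):
        c=d["world_to_cam"]@np.r_[q,1]; u=d["cx"]+d["fx"]*c[0]/-c[2]; v=d["cy"]-d["fy"]*c[1]/-c[2]
        print(n,np.round(q,3),"crop px",round((u-o[0])*4),round((v-o[1])*4))
    P=cloud(d); m=(abs(P[...,0]-p[0])<.06)&(abs(P[...,1]-p[1])<.03)&(P[...,2]>.03)&(P[...,2]<.12)
    q=P[m]; C=d["color"][m]; dark=C.max(-1)<70
    print(n,"dark z pct",np.round(np.percentile(q[dark][:,2],[0,2,10,50]),4), dark.sum())
    m2=(abs(P[...,0]-.576)<.02)&(abs(P[...,1]-.011)<.09)&(P[...,2]>.05)&(P[...,2]<.11)&(d["color"].min(-1)>110)
    q=P[m2]; print("bright bar pts",m2.sum(),np.round(np.percentile(q[:,2],[10,50,90]),4),np.round(np.percentile(q[:,0],[10,50,90]),4))
E
```

```text
[0.57705217 0.01210209 0.06489221] 0.013509000814497352 [-0.48182563  0.28627194  0.48240743  1.81369621 -0.15047195  1.07401843
  0.10119538]
side [0.577 0.012 0.065] crop px 424 251
side [0.577 0.012 0.084] crop px 424 220
side [0.567 0.012 0.065] crop px 409 263
side [0.576 0.011 0.083] crop px 424 224
side [ 0.579 -0.059  0.083] crop px 556 299
side [0.573 0.081 0.083] crop px 304 155
side dark z pct [0.0317 0.0484 0.0886 0.1021] 230
bright bar pts 235 [0.0834 0.0866 0.0882] [0.5745 0.5777 0.5877]
scene [0.577 0.012 0.065] crop px 315 268
scene [0.577 0.012 0.084] crop px 314 246
scene [0.567 0.012 0.065] crop px 322 254
scene [0.576 0.011 0.083] crop px 312 245
scene [ 0.579 -0.059  0.083] crop px 191 211
scene [0.573 0.081 0.083] crop px 437 280
scene dark z pct [0.0877 0.0878 0.0882 0.0914] 9
bright bar pts 156 [0.085  0.0878 0.0909] [0.5716 0.5771 0.5875]
```

```bash
python3 - <<'E'
from h import *
d=dict(np.load("side7.npz")); P=cloud(d)
c=d["color"][205:255,295:370,::-1].astype(float); c=np.clip(c*2.2,0,255).astype(np.uint8)
cv2.imwrite("pics/side7z.png",cv2.resize(c,None,fx=10,fy=10,interpolation=cv2.INTER_NEAREST))
for v in range(222,248,2): print(v,[ (u,*np.round(P[v,u]*1000).astype(int)) for u in (318,323,327,331)], d["color"][v,326])
E
```

```text
222 [(318, np.int64(521), np.int64(-21), np.int64(173)), (323, np.int64(566), np.int64(9), np.int64(124)), (327, np.int64(568), np.int64(2), np.int64(127)), (331, np.int64(580), np.int64(3), np.int64(118))] [ 7 13 11]
224 [(318, np.int64(520), np.int64(-22), np.int64(170)), (323, np.int64(565), np.int64(8), np.int64(120)), (327, np.int64(567), np.int64(2), np.int64(123)), (331, np.int64(581), np.int64(4), np.int64(112))] [14 16 16]
226 [(318, np.int64(568), np.int64(22), np.int64(105)), (323, np.int64(567), np.int64(10), np.int64(114)), (327, np.int64(568), np.int64(2), np.int64(118)), (331, np.int64(578), np.int64(2), np.int64(110))] [11 11 13]
228 [(318, np.int64(568), np.int64(23), np.int64(100)), (323, np.int64(568), np.int64(11), np.int64(108)), (327, np.int64(567), np.int64(1), np.int64(114)), (331, np.int64(578), np.int64(2), np.int64(106))] [15 14 15]
230 [(318, np.int64(568), np.int64(22), np.int64(96)), (323, np.int64(568), np.int64(11), np.int64(103)), (327, np.int64(569), np.int64(3), np.int64(108)), (331, np.int64(581), np.int64(5), np.int64(97))] [15 14 13]
232 [(318, n
[... 996 characters left out ...]
, (331, np.int64(574), np.int64(-2), np.int64(84))] [74 78 75]
242 [(318, np.int64(616), np.int64(68), np.int64(1)), (323, np.int64(623), np.int64(61), np.int64(0)), (327, np.int64(626), np.int64(53), np.int64(3)), (331, np.int64(625), np.int64(42), np.int64(11))] [65 66 67]
244 [(318, np.int64(613), np.int64(65), np.int64(-1)), (323, np.int64(619), np.int64(57), np.int64(0)), (327, np.int64(624), np.int64(51), np.int64(1)), (331, np.int64(627), np.int64(43), np.int64(4))] [53 54 55]
246 [(318, np.int64(608), np.int64(60), np.int64(1)), (323, np.int64(615), np.int64(54), np.int64(0)), (327, np.int64(620), np.int64(48), np.int64(0)), (331, np.int64(625), np.int64(42), np.int64(0))] [58 58 60]
```

View pics/side7z.png

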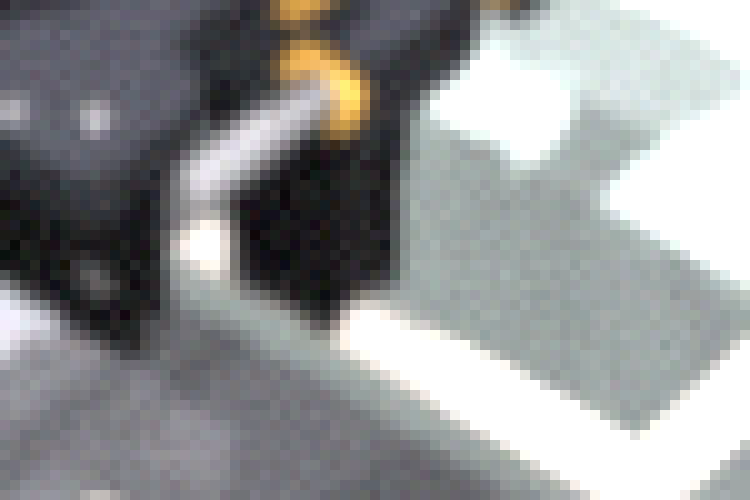

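The fingertips end at z≈0.087, on top of the bar, though the TCP reads 0.065. They have squeezed off the top instead of pinching the bar. I'll reopen and measure the real tip and body heights.

```bash
python3 -m pendant '[[[0,0,0],[0,0,0],0.08],[[0,0,0],[0,0,0],0.08],[[0,0,0],[0,0,0],0.08]]'
python3 - <<'E'
from h import *
from bench import eyes,monitor
p=monitor.get_state()["position"]; print(p)
for n in("side","wrist"):
    d=eyes.get_image(n); np.savez(n+"8.npz",**d); P=cloud(d); X=P.reshape(-1,3); C=d["color"].reshape(-1,3)
    m=(abs(X[:,0]-p[0])<.12)&(abs(X[:,1]-p[1])<.05)&(X[:,2]>.05)&(C.max(-1)<60)
    q=X[m]
    for a in np.arange(-.12,.12,.015):
        k=q[(q[:,0]-p[0]>=a)&(q[:,0]-p[0]<a+.015)]
        if len(k)>5: print(n,"dx",round(a,3),len(k),"zmin",np.round(np.percentile(k[:,2],[2,10]),3))
d=np.load("side8.npz"); c=d["color"][170:270,280:420,::-1].astype(float); cv2.imwrite("pics/side8.png",cv2.resize(np.clip(c*1.8,0,255).astype(np.uint8),None,fx=5,fy=5))
E
```

```text
time: 13.95
position: [0.5745, 0.012, 0.0619]
tool_rot: [-2.169, -2.271, 0.002]
ft_force: [1.2, 0.7, -0.6]
grip_width: 0.266
[0.57447384 0.01200314 0.06192029]
side dx -0.12 320 zmin [0.469 0.472]
side dx -0.105 741 zmin [0.18  0.183]
side dx -0.09 1144 zmin [0.157 0.163]
side dx -0.075 678 zmin [0.182 0.197]
side dx -0.06 1299 zmin [0.194 0.198]
side dx -0.045 2414 zmin [0.172 0.219]
side dx -0.03 1700 zmin [0.093 0.161]
side dx -0.015 1407 zmin [0.18  0.214]
side dx 0.0 1159 zmin [0.091 0.198]
side dx 0.015 539 zmin [0.093 0.131]
side dx 0.03 154 zmin [0.164 0.17 ]
side dx 0.045 54 zmin [0.084 0.189]
side dx 0.06 150 zmin [0.172 0.188]
side dx 0.075 243 zmin [0.159 0.162]
side dx 0.09 9 zmin [0.183 0.183]
wrist dx -0.09 5324 zmin [0.156 0.158]
wrist dx -0.075 1852 zmin [0.171 0.188]
wrist dx -0.06 6684 zmin [0.17  0.178]
wrist dx -0.045 12964 zmin [0.163 0.174]
wrist dx -0.03 12661 zmin [0.104 0.156]
wrist dx -0.015 7658 zmin [0.112 0.189]
wrist dx 0.0 7704 zmin [0.108 0.189]
wrist dx 0.015 9002 zmin [0.101 0.135]
wrist dx 0.03 7457 zmin [0.162 0.169]
wrist dx 0.045 3061 zmin [0.179 0.189]
wrist dx 0.06 1461 zmin [0.17  0.188]
wrist dx 0.075 6086 zmin [0.156 0.158]
```

View pics/side8.png

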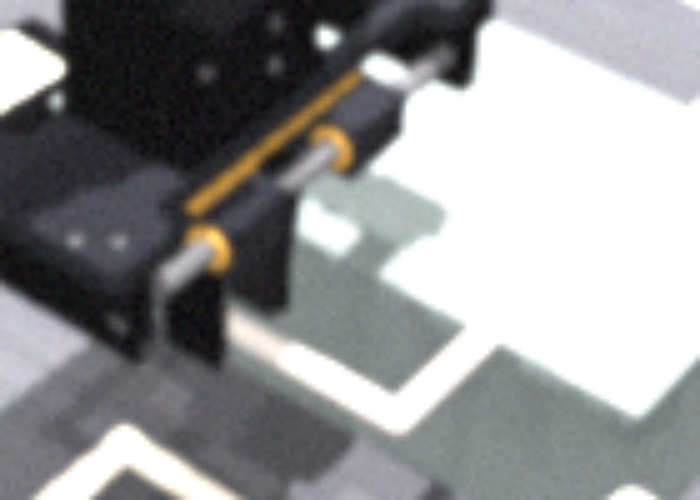

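Two views agree: the body's bottom is at z≈0.157 and the tips at ≈0.089. The real tool therefore sits about 24 mm higher than reported. Lowering by that much with the fingers open.

```bash
python3 -m pendant '[[[0,0,0],[0,0.001,0],0.08],[[0,0,0],[0,0,0],0.08],[[0,0,0],[0,0,0.006],0.08],[[0,0,0],[0,0,0],0.08]]'; python3 -m pendant '[[[0,0,0],[0,0,0.008],0.08],[[0,0,0],[0,0,0.008],0.08],[[0,0,0],[0,0,0],0.08],[[0,0,0],[0,0,0],0.08]]'
python3 - <<'E'
from h import *
from bench import eyes,monitor
s=monitor.get_state();p=s["position"]; print(p,s["ft_force"],s["grip_width"])
for n in("side","wrist"):
    d=eyes.get_image(n); np.savez(n+"9.npz",**d); P=cloud(d); X=P.reshape(-1,3); C=d["color"].reshape(-1,3)
    m=(abs(X[:,0]-p[0])<.12)&(abs(X[:,1]-p[1])<.04)&(X[:,2]>.05)&(C.max(-1)<60)
    q=X[m]
    for a in (-.09,-.045,-.03,0.015,.03,.075):
        k=q[(q[:,0]-p[0]>=a)&(q[:,0]-p[0]<a+.015)]
        if len(k)>5: print(n,"dx",round(a,3),len(k),"zmin",np.round(np.percentile(k[:,2],[1,2,10]),3))
d=np.load("side9.npz"); c=d["color"][170:270,280:420,::-1].astype(float); cv2.imwrite("pics/side9.png",cv2.resize(np.clip(c*1.8,0,255).astype(np.uint8),None,fx=5,fy=5))
E
```

```text
time: 14.55
position: [0.5756, 0.0121, 0.0557]
tool_rot: [-2.169, -2.271, 0.002]
ft_force: [-0.9, -0.5, -0.5]
grip_width: 0.458
time: 15.05
position: [0.5763, 0.0121, 0.0404]
tool_rot: [2.17, 2.272, 0.0]
ft_force: [-0.1, -0.3, 0.3]
grip_width: 0.462
[0.5762911  0.0120688  0.04044277] [-0.12287708 -0.25809668  0.25850853] 0.4617342426519547
side dx -0.09 1132 zmin [0.135 0.136 0.141]
side dx -0.045 2150 zmin [0.125 0.148 0.189]
side dx -0.03 1033 zmin [0.066 0.069 0.088]
side dx 0.015 337 zmin [0.068 0.069 0.076]
side dx 0.03 162 zmin [0.093 0.097 0.141]
side dx 0.075 229 zmin [0.136 0.137 0.139]
wrist dx -0.09 5255 zmin [0.134 0.135 0.137]
wrist dx -0.045 11465 zmin [0.14  0.141 0.151]
wrist dx -0.03 10565 zmin [0.071 0.075 0.112]
wrist dx 0.015 6404 zmin [0.067 0.071 0.091]
wrist dx 0.03 3875 zmin [0.105 0.139 0.145]
wrist dx 0.075 5436 zmin [0.134 0.135 0.137]
```

View pics/side9.png

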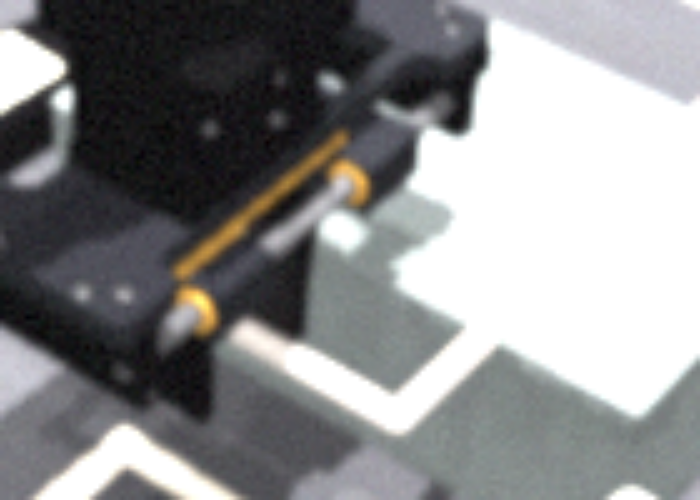

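The fingers now straddle the bar: the tips are at z≈0.066 and the bar runs between the two fingers at about (240,330). Closing.

```bash
python3 -m pendant '[[[0,0,0],[0,0,0],0.4],[[0,0,0],[0,0,0],0.7],[[0,0,0],[0,0,0],1],[[0,0,0],[0,0,0],1],[[0,0,0],[0,0,0],1],[[0,0,0],[0,0,0],1]]' 25; python3 plan.py 0.577 0.012 0.042 2.5
```

```text
time: 15.9
position: [0.577, 0.0121, 0.0406]
tool_rot: [2.169, 2.271, 0.002]
ft_force: [3.0, 0.1, -1.7]
grip_width: 0.101
t 15.9 pos [0.577  0.0121 0.0406] f [ 3.   0.1 -1.7] w 0.101
turn [0.09 0.   0.14] shift(now axes) [-0.0001  0.     -0.0014] shift(after turn) [-0.0001  0.     -0.0014]
```

The width is 8.8 mm, so the bar is held. Raising along the arc.

```bash
python3 -m pendant '[[[0,0,0],[0,0.0003,-0.0087],1],[[0,0,0],[0,0.0008,-0.0087],1],[[0,0,0],[0,0.0012,-0.0087],1],[[0,0,0],[0,0.0014,-0.0086],1],[[0,0,0],[0,0,0],1],[[0,0,0],[0,0,0],1]]'; python3 plan.py 0.5806 0.012 0.0755 2.5
```

```text
time: 16.65
position: [0.5806, 0.0123, 0.0752]
tool_rot: [2.169, 2.271, 0.002]
ft_force: [6.4, 1.2, -4.6]
grip_width: 0.099
t 16.65 pos [0.5806 0.0123 0.0752] f [ 6.4  1.2 -4.6] w 0.099
turn [0.09 0.   0.13] shift(now axes) [-0.0003  0.     -0.0003] shift(after turn) [-0.0003  0.     -0.0003]
```

```bash
python3 -m pendant '[[[0,0,0],[0,0.0045,-0.017],1],[[0,0,0],[0,0.0056,-0.0165],1],[[0,0,0],[0,0.007,-0.016],1],[[0,0,0],[0,0.0083,-0.0153],1],[[0,0,0],[0,0,0],1],[[0,0,0],[0,0,0],1]]'; python3 plan.py 0.6053 0.013 0.1405 2.5
python3 - <<'E'
from h import *
from bench import eyes
d=eyes.get_image("side"); cv2.imwrite("pics/side10.png",d["color"][:,:,::-1])
E
```

```text
time: 17.4
position: [0.6059, 0.0134, 0.1392]
tool_rot: [2.169, 2.271, 0.001]
ft_force: [7.0, 0.7, -6.3]
grip_width: 0.098
t 17.4 pos [0.6059 0.0134 0.1392] f [ 7.   0.7 -6.3] w 0.098
turn [0.07 0.03 0.13] shift(now axes) [-0.0003 -0.0006 -0.0013] shift(after turn) [-0.0003 -0.0006 -0.0013]
```

View pics/side10.png

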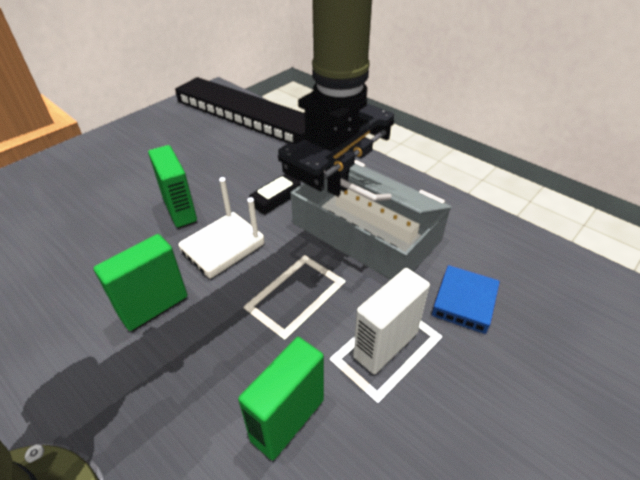

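The lid is about 30° open and the bar is held at (370,190). Continuing to 60°.

```bash
python3 -m pendant '[[[0,0,0],[0,0.0096,-0.0145],1],[[0,0,0],[0,0.0109,-0.0136],1],[[0,0,0],[0,0.012,-0.0126],1],[[0,0,0],[0,0,0],1],[[0,0,0],[0,0,0],1]]'; python3 plan.py 0.6376 0.013 0.1814 2.5; python3 -m pendant '[[[0,0,0],[0,0.0131,-0.0115],1],[[0,0,0],[0,0.014,-0.0104],1],[[0,0,0],[0,0.0149,-0.0091],1],[[0,0,0],[0,0,0],1],[[0,0,0],[0,0,0],1],[[0,0,0],[0,0,0],1]]'; python3 plan.py 0.6795 0.0165 0.2126 2.5
python3 - <<'E'
from h import *
from bench import eyes
for n in("side","scene","wrist"):
  d=eyes.get_image(n); cv2.imwrite(f"pics/{n}11.png",d["color"][:,:,::-1]); np.savez(n+"11.npz",**d)
E
```

```text
time: 18.08
position: [0.6373, 0.0147, 0.1786]
tool_rot: [-2.17, -2.271, 0.003]
ft_force: [6.2, 0.1, -8.3]
grip_width: 0.095
t 18.075 pos [0.6373 0.0147 0.1786] f [ 6.2  0.1 -8.3] w 0.095
turn [-0.12  0.05  0.12] shift(now axes) [-0.0017  0.0002 -0.0028] shift(after turn) [-0.0017  0.0003 -0.0028]
time: 18.82
position: [0.6788, 0.0165, 0.2096]
tool_rot: [-2.17, -2.271, 0.003]
ft_force: [7.0, -1.4, -11.9]
grip_width: 0.095
t 18.825 pos [0.6788 0.0165 0.2096] f [  7.   -1.4 -11.9] w 0.095
turn [-0.13  0.03  0.11] shift(now axes) [ 0.      0.0007 -0.003 ] shift(after turn) [ 0.      0.0007 -0.003 ]
```

View pics/side11.png

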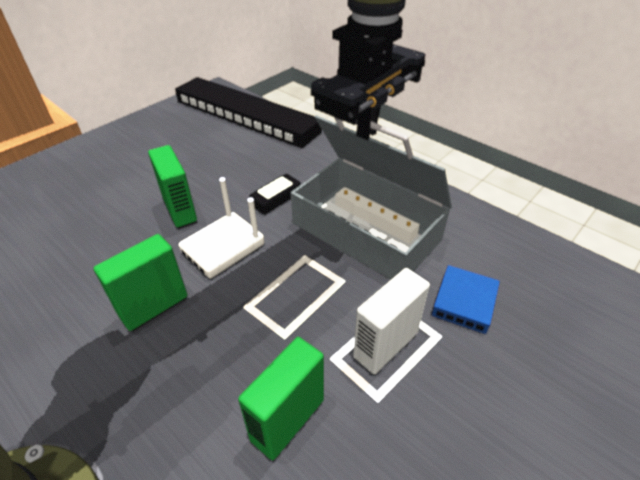

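View pics/scene11.png

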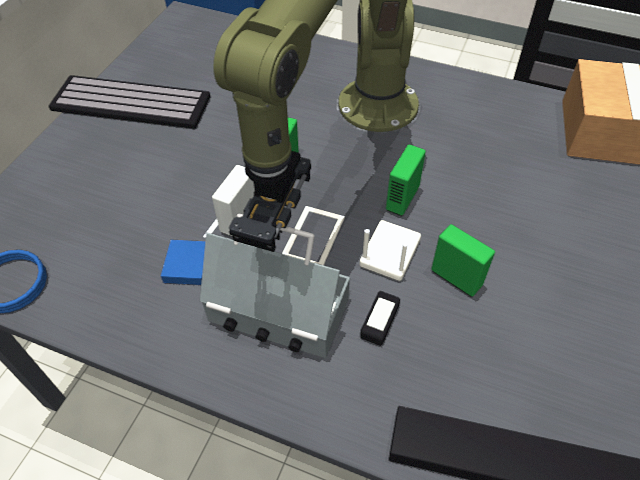

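The lid is up and the bar still held. I'll measure the angle by fitting a plane to the lid in both views.

```bash
cat > ang.py <<'E'
import sys; from h import *
t=sys.argv[1]
hx=np.array([np.cos(np.radians(2.5)),np.sin(np.radians(2.5))]); H=np.array([.7755,.0196,.08])
for n in("side","scene"):
    d=dict(np.load(n+t+".npz")); P=cloud(d); C=d["color"].astype(int)
    e=cv2.erode((d["range_z"]>0).astype(np.uint8),np.ones((3,3)))>0
    r=(P[...,:2]-H[:2])@hx; yy=(P[...,:2]-H[:2])@np.array([-hx[1],hx[0]])
    m=e&(r>-.14)&(r<.0)&(abs(yy)<.115)&(P[...,2]>.1)&(P[...,2]<.235)&(C.min(-1)>40)&(C.max(-1)-C.min(-1)<35)
    q=np.c_[r[m],yy[m],P[m][:,2]]
    keep=np.ones(len(q),bool)
    for _ in range(8):
        c=q[keep].mean(0); u,s,vt=np.linalg.svd(q[keep]-c,full_matrices=False); nrm=vt[2]; dd=(q-c)@nrm; keep=abs(dd)<max(.003,2*np.median(abs(dd[keep])))
    nrm*=np.sign(nrm[2]); print(n,len(q),keep.sum(),"angle",round(np.degrees(np.arctan2(-nrm[0],nrm[2])),2),"n",np.round(nrm,3),"rms mm",round(dd[keep].std()*1e3,2),"plane r at z=.08:",round(c[0]-(0.08-c[2])*nrm[2]/nrm[0],4))
E
python3 ang.py 11
```

```text
side 3312 3186 angle -59.94 n [0.865 0.001 0.501] rms mm 0.69 plane r at z=.08: 0.002
scene 7213 6559 angle -59.8 n [0.864 0.    0.503] rms mm 1.44 plane r at z=.08: 0.0075
```

Both views give about 59.9°. Now a short hold to check for drift, plus a check of the drive and the bystanders.

```bash
python3 -m pendant '[[[0,0,0],[0,0,0],1],[[0,0,0],[0,0,0],1],[[0,0,0],[0,0,0],1],[[0,0,0],[0,0,0],1],[[0,0,0],[0,0,0],1],[[0,0,0],[0,0,0],1],[[0,0,0],[0,0,0],1],[[0,0,0],[0,0,0],1]]'
python3 - <<'E'
from h import *
from bench import eyes
for n in("side","scene"):
    d=eyes.get_image(n); np.savez(n+"12.npz",**d)
    d0=dict(np.load(n+"0.npz"))
    for nm,(x,y),r,h in(("router",(.478,.189),.085,(.022,.036)),("adapter",(.651,.223),.07,(.022,.037)),("switch",(.674,-.219),.075,(.02,.036)),("drive",(.514,-.172),.075,(.122,.138))):
        for t,D in(("0",d0),("end",d)):
            P=cloud(D); m=(np.hypot(P[...,0]-x,P[...,1]-y)<r)&(P[...,2]>h[0])&(P[...,2]<h[1])
            if m.sum()>50: print(n,nm,t,m.sum(),rect(P[m]))
E
python3 ang.py 12
```

```text
time: 19.98
position: [0.6789, 0.0164, 0.2097]
tool_rot: [-2.17, -2.271, 0.003]
ft_force: [5.5, -1.6, -11.8]
grip_width: 0.103
side router 0 2619 (array([477.4, 189.9]), array([130.5, 101.4]), -3.16)
side router end 2630 (array([477.3, 189.4]), array([130.3, 101.1]), -2.94)
side adapter 0 827 (array([651.2, 223.8]), array([109.4,  52. ]), -1.5)
side adapter end 854 (array([651.8, 223.1]), array([109.8,  51.4]), -2.06)
side switch 0 2684 (array([ 673.8, -217.9]), array([103.7,  90. ]), 17.79)
side switch end 2678 (array([ 674.2, -217.9]), array([103.4,  90.1]), 17.65)
side drive end 2168 (array([ 514.8, -169.8]), array([110.4,  45.5]), -3.59)
scene router 0 1956 (array([478.8, 188.6]), array([135.8, 100.4]), -2.94)
scene router end 1969 (array([478. , 188.9]), array([136.6, 100.8]), -2.62)
scene adapter 0 1128 (array([651.8, 222.8]), array([111. ,  50.8]), -2.33)
scene adapter end 1129 (array([651.1, 222.9]), array([112.1,  50.8]), -2.47)
scene switch 0 1623 (array([ 673.7, -219.6]), array([105.7,  92.2]), 18.18)
scene switch end 1505 (array([ 673.7, -220.7]), array([106. ,  90.7]), 18.71)
scene drive end 776 (array([ 514.9, -171.3]), array([110.9,  49.2]), -3.42)
side 3313 3179 angle -59.96 n [0.866 0.001 0.501] rms mm 0.68 plane r at z=.08: 0.0021
scene 7172 6473 angle -59.89 n [0.865 0.    0.502] rms mm 1.45 plane r at z=.08: 0.0073
```

All steady. Handing in.

```bash
python3 -c "
from bench import order; print(order.close_job())"
```

```text
the job is handed in; nothing more can be done
None
```

I slid the drive into the empty outline and raised the lid to 60°. I handed the job in at about 20 s, with the gripper still holding the handle.

- **Drive:** I gripped it by its thickness and slid it at constant height. It stands upright at about (0.515, −0.170) with a yaw of about −3.5°. The outline's centre is at (0.514, −0.173) with a yaw of −3.55°. The offset is 2–3 mm, with 12–14 mm of room on each side.
- **Lid:** plane fits in the two fixed views gave 59.96° and 59.89°, unchanged over the last second of holding. The gripper reads about 9 mm on the 10 mm bar, and the wrist force is about 13 N.
- **Bystanders:** the router, adapter and network switch are where they were, within about 1 mm of measurement noise.

**What went wrong or disagreed:**
- **First pinch:** the first try on the handle missed. The reported tool height was about 24 mm lower than the real one seen by the cameras, so the fingertips closed on top of the bar, pressing it with about 13 N. I reopened, lowered by the measured amount and regripped.
- **Camera views:** at the start, the two fixed cameras disagreed by up to about 9 mm on the drive and 7 mm on the outline. The wrist camera settled it.

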